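Pack the cheese cooler on the cockpit bar

ROBOT

A 6-joint arm with a two-finger parallel gripper is mounted at the origin on the work surface. World frame = base frame: x ahead of the robot, y to its left, z up, the work surface at z = 0. Lengths are in m, angles in rad, forces in N, time in s.
With the tool pointing down it reaches from about 0.325 to 1 m from the base axis. Payload 5.1 kg.
Tool frame: the origin (TCP) lies midway between the tips of the shut fingers; the grasp point (between the pads) lies 19 mm behind it; z points along the fingers, y is the line along which they close (so a half turn about z gives the same grasp; the last joint's range is limited). The gripper opens to 85 mm and grips with 20 to 120 N. Pads are 22 mm wide; open, the fingers measure 114 mm over their backs; the gripper's body (76 mm by 85 mm) begins 54 mm behind the grasp point. The pads swing forward as they close: fully open they stand 13 mm farther back than shut.
Start: joints at [1.225, 0.124, 1.65, -0, 1.367, -0.083], TCP at [0.169, 0.628, 0.231] pointing down, gripper open.
Joint ranges: [-2.61, 2.61], [-1.02, 2.33], [0.03, 2.71], [-1.35, 4.49], [0.32, 2.68], [-2.91, 2.91]. Speed limits (rad/s): [2.57, 2.57, 3.14, 3.14, 3.14, 3.14].

INTERFACE

Orientations are given as a rotation vector (axis times angle).
In Python, from cell import bot, vision gives the robot as it stands.
- The arm moves only by the tool drive_tool, never from a script. Its argument "plan" is a list of rows, each a list of 7 numbers: the shift along the tool's x, y, z each as a share of 0.12 m, from -1 to 1, then the turn, a rotation vector about the tool's x, y, z each as a share of pi/2 rad, from -1 to 1, then the opening, from -1 (shut) to 1 (fully open). In form: [[x, y, z, ax, ay, az, claw], ...]. A call has 1 to 5 rows; each row is the pose to reach, as a shift and turn from the pose commanded when the call began, along the tool's axes at that moment; what a row does not reach only later rows make up. A row lasts 1/8 s, in which the tool goes at most 62.5 mm and 10.7 degrees, less where a joint would pass 70% of its speed; a pose out of reach is approached as far as the arm can. A call with a number of a shift or a turn outside -1 to 1 is refused whole. A call with a gripper value outside its range is refused whole. The fingers move at their own pace and stop on an object; "squeeze" is the grip in N (left out, the last holds). Time passes only in rows, so rows that repeat a pose let the fingers close. It gives the time, the measured TCP pose, the force, the opening and the grip force at its end, in the units of the state.
- bot.observe(): the state, without advancing time (a new reading comes with each control period).
- vision.get_image(name): name is "scene" or "top" or "wrist"; returns (picture, depth): 420x560x3 uint8, red, green, blue; 420x560 float32, m along the optical axis (not along the pixel's ray), 0 where there is no reading.
- vision.calibration(name): a dict with "fov_y" (degrees; the focal length in pixels is half the picture's height over the tangent of half this angle, whatever the lens; pixels are square), "cx", "cy" (the principal point, pixels), "R" (3x3) and "t" (3): a world point X has camera coordinates R X + t; the wrist camera has in their place "mount" (4x4, takes a point from camera to tool coordinates, whose origin is the TCP and whose axes are the flange's). Camera axes: x right, y down, z forward; pixel columns grow to the right and rows downward; lengths in m; the calibration is good to about 2 mm. A picture is of the moment at which its call begins: read the wrist's pose just before it. calibration takes no time and is no camera call.
- bot.hand_in(): hands the job in; it is judged then, once.
The state is a dict: "t": time; "qpos": joint angles; "qd": joint speeds; "joint_efforts": joint torques, N m; "ee_pos": TCP position; "ee_rot": TCP orientation; "contact_force": force on the tool from outside, world axes, zero at the start; "wrist_torque": the same for the moment, N m; "finger_gap": finger opening in m; "grip_force": force on a finger pad.
Only numpy, scipy, OpenCV 4.12 (cv2) and the standard library are available. Lean on these libraries where they do the work, as an engineer would, in place of code of your own. Each camera call takes 0.05 s, during which the arm holds its last target. There are 200 camera calls.

TASK

Pack the cheese cooler for the trip, from the bottom up and in this order: lay the freezer block flat in the grey base, seat the white tray level on the base over it, pack the two cheese wedges side by side and head to tail so that both lie flat in the tray's square compartment, then put the clear cover on, fully down on the tray all round. Let go of each piece once it is in place, and leave the jar, the tumbler and the knife where they are.

Things in the scene. Friction and masses are not known exactly. Their poses are not given: they have to be found in the camera images.
- base: Fixed grey open box, 156 (x) x 108 (y) x 36 mm high; walls and floor 4 mm thick. Origin: centre of its underside, z up. The block lies flat, lengthwise and about centred, on its floor. The tray's plate rests on its rim, either way round, the tray's origin 29 mm above this origin; the tray's bead then has 5 mm play inside the walls, and clears the block.
- block: Blue hard-shell freezer block with a white filler cap at its +x end, 120 (x) x 48 (y) x 22 mm high, 90 to 180 g. Origin: centre of its underside, z up.
- tray: White tray, 220 g. Origin: centre of its underside, z up. Locating bead below: 138 (x) x 90 (y) mm, z 0 to 7 mm. Plate 168 x 112 mm, z 7 to 11. Rim wall on it, 144 x 86 outside, 4 thick, up to z 19. Grey loop handle across it at x -14: top bar 12 thick (x), 50 long (y), z 44 to 58, open below; grip it with fingers closing along x. Beyond the handle (-x) is a ring for a dip pot; it stays empty.
- pen (a point): Centre of the floor of the tray's square compartment, on the +x side of the handle, at x 30, y 0, z 11 mm in the tray's frame; axes as the tray's. Inside 76 (x) x 78 (y) mm, walls 8 mm high. It takes the two wedges lying along y, head to tail: the wedge on the -x side has its axes along the tray's, the one on the +x side is turned half a turn; origins then 20 to 34 mm apart.
- wedge_a: Half wedge of firm yellow cheese, 34 mm high, 60 to 120 g. Seen from above: length 68 mm along y; broad end (brown rind) at y -34 from x -21 to +21 mm; narrow end at y +34 from x -21 to -1; the side at x -21 is straight, the other slants. The ends are parallel: grip over the length, fingers closing along y, at x about -11. Origin: underside, centre of the 42 x 68 rectangle around it, z up.
- wedge_b: Second half wedge, identical to wedge_a (same axes and origin) and interchangeable with it. Two of them turned half a turn to one another with slanting sides facing make a rectangle 62 x 68 mm, origins 20 mm apart when touching; the same way round, or with straight sides facing, they are 84 mm wide and do not fit the compartment.
- cover: Clear plastic cover with blue edges, open below, 240 g: 160 (x) x 102 (y) mm, walls 3 mm, top face at z 60 mm. Blue handle bar along x over its middle: 70 long, 14 thick (y), z 74 to 88, posts at x +-30; grip with fingers closing along y. Origin: centre of its lower edge, z up. It goes around the tray's rim wall (5 mm play), down on the plate, origin 11 mm above the tray's, either way round.
- jar: Bystander: small green glass jar with a steel lid, 58 mm across, 68 mm high. Origin: centre of its underside. Leave it.
- tumbler: Bystander: steel tumbler, 76 mm across, 82 mm high. Origin: centre of its underside. Leave it.
- knife: Bystander: cheese knife lying flat, about 190 mm long along its x, wooden handle to -x, up to 12 mm high. Origin: on the counter where handle and blade meet. Leave it.
There are look-alikes about, which are no part of the job. There is more than one size of the block; the job needs the largest.

How it is judged:
By the outcome, as a careful person would: the job done as asked, in the order asked, and still so for the second after the job is handed in, with the robot touching nothing.
It also fails if it takes over 147 s, if anything falls off the work surface, if the arm or the gripper's body presses on something with over 40 N, if the wrist force passes 120 N, or if a joint passes its speed limit or range.

## Working session

There is one attempt and no reset: what is moved stays moved. The work goes in short steps, Python scripts to look and compute and a tool call to move; the robot and the scene stay as the last step left them, time stands still between calls to the robot, and variables do not carry over. Pictures are saved under pics/ and viewed, at most 19 in all, crops included, and the job is handed in when it is done.

Besides the shell and the picture viewer there is one more tool, called after "Request:" as name([rows], argument=value, ...), one row to a line, values as JSON. drive_tool: Moves the arm, as the interface text tells. Its arguments: {"type":"object","properties":{"plan":{"type":"array"},"squeeze":{"type":"number"}},"required":["plan"]}

```bash
ls; mkdir -p pics; python3 - <<'E'
from cell import bot, vision
import cv2,numpy as np
for n in ("top","scene"):
    im,d=vision.get_image(n); cv2.imwrite(f"pics/{n}0.png",im[:,:,::-1]); np.savez(f"pics/{n}0.npz",im=im,d=d)
    print(n,vision.calibration(n))
print(vision.calibration("wrist")); print(bot.observe())
E
```

```text
pics
top {'fov_y': 51.41194501907557, 'cx': 275.5603087671207, 'cy': 203.62322666455105, 'R': array([[-0.02345679, -0.99970933, -0.00557014],
       [-0.99847265,  0.02370582, -0.04990392],
       [ 0.05002146,  0.00439104, -0.99873849]]), 't': array([0.02815724, 0.62225695, 1.00188969])}
scene {'fov_y': 42.78731955289331, 'cx': 280.45626412210385, 'cy': 201.12020745258064, 'R': array([[ 0.67040323,  0.74196236, -0.00716718],
       [ 0.53933815, -0.49390953, -0.68203207],
       [-0.50958206,  0.45337097, -0.73128715]]), 't': array([-0.42953474, -0.28572692,  1.83925371])}
{'fov_y': 66.53469858989821, 'cx': 281.32361453628835, 'cy': 210.22476445312716, 'mount': array([[ 9.13753160e-04, -9.66142098e-01, -2.58008938e-01,
         6.54807415e-02],
       [ 9.99999578e-01,  9.06008916e-04,  1.48907320e-04,
         2.69621214e-04],
       [ 8.98927679e-05, -2.58008965e-01,  9.66142518e-01,
        -1.42851632e-01],
       [ 0.00000000e+00,  0.00000000e+00,  0.00000000e+00,
         1.00000000e+00]])}
{'t': 0.1, 'qpos': array([ 1.22539702e+00,  1.24460318e-01,  1.65151365e+00,  4.28652815e-05,
        1.36748659e+00, -8.25983536e-02]), 'qd': array([-0.00076297, -0.00203918, -0.00275025, -0.00015704,  0.00021255,
        0.00144349]), 'joint_efforts': array([ 3.75960772e-04, -4.24934363e+01, -3.66650641e+01, -9.44087833e-05,
        4.00772711e-03, -8.91415315e-07]), 'ee_pos': array([0.16869486, 0.62717265, 0.23017677]), 'ee_rot': array([-4.11575889e-01, -3.11407315e+00,  2.85277074e-03]), 'contact_force': array([-0.26828633, -0.29559955, -0.03884219]), 'wrist_torque': array([-0.06116848, -0.05347843,  0.01110984]), 'grip_force': 0.0, 'finger_gap': 0.0854913184398833}
```

View pics/top0.png

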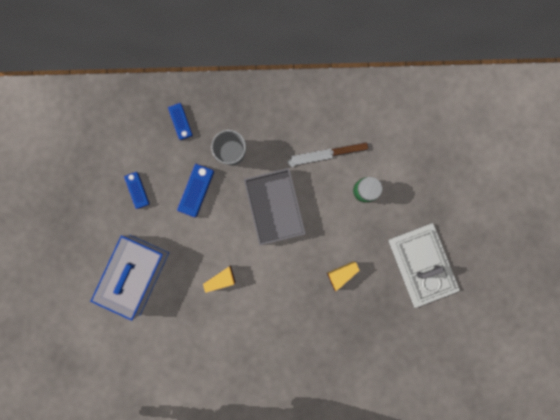

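View pics/scene0.png

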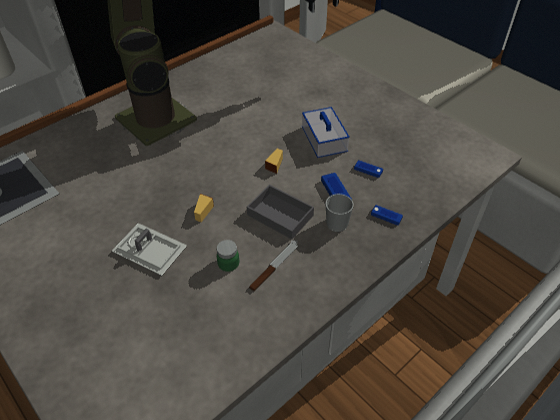

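The top view shows blue blocks at (196,190), (180,122) and (137,190). The first is clearly the largest, so it is the candidate. The base is at (275,207), the tray at (424,265), the cover at (129,277), and the wedges at (219,280) and (344,276). The jar (369,189), tumbler (229,147) and knife (330,154) stay where they are.

```bash
cat > h.py <<'E'
import numpy as np, cv2
from cell import bot, vision
from scipy.spatial.transform import Rotation as Ro
def cal(n,st=None):
    c=vision.calibration(n); f=210/np.tan(np.radians(c["fov_y"]/2))
    if n=="wrist":
        M=c["mount"]; T=Ro.from_rotvec(st["ee_rot"]).as_matrix()
        Rwc=T@M[:3,:3]; o=T@M[:3,3]+st["ee_pos"]
    else: Rwc=c["R"].T; o=-Rwc@c["t"]
    return f,c["cx"],c["cy"],Rwc,o
def dirs(k,uv):
    f,cx,cy,R,o=k; uv=np.atleast_2d(uv).astype(float)
    return np.c_[(uv[:,0]-cx)/f,(uv[:,1]-cy)/f,np.ones(len(uv))]@R.T
def plane(k,uv,z):
    d=dirs(k,uv); return k[4]+d*((z-k[4][2])/d[:,2])[:,None]
def cloud(k,d):   # world xyz image from depth
    v,u=np.mgrid[:d.shape[0],:d.shape[1]]
    return k[4]+(dirs(k,np.c_[u.ravel(),v.ravel()])*d.ravel()[:,None]).reshape(*d.shape,3)
def snap(name,n):
    st=bot.observe(); im,d=vision.get_image(n); cv2.imwrite(f"pics/{name}.png",im[:,:,::-1])
    k=cal(n,st); np.savez(f"pics/{name}.npz",im=im,d=d,R=k[3],o=k[4]); return im,d,k,st
def rect(P):   # xy points -> centre, long, short, yaw of the long side (deg, mod 180)
    (c,s,a)=cv2.minAreaRect((P[:,:2]*1000).astype(np.float32))
    if s[0]<s[1]: s=s[::-1]; a+=90
    return np.round(c,1),np.round(s,1),round(a%180,1)
def comps(m,amin):
    n,l,s,c=cv2.connectedComponentsWithStats(m.astype(np.uint8))
    return [(l==i,c[i],s[i,4]) for i in range(1,n) if s[i,4]>=amin]
def go(xyz,yaw,st=None):
    """shift (units of .12) and turn (units of pi/2) from measured pose to tool-down pose; yaw deg = heading of tool x"""
    st=st or bot.observe(); T=Ro.from_rotvec(st["ee_rot"]).as_matrix()
    y=np.radians(yaw); G=np.array([[np.cos(y),np.sin(y),0],[np.sin(y),-np.cos(y),0],[0,0,-1]])
    s=T.T@(np.array(xyz)-st["ee_pos"])/.12; r=Ro.from_matrix(T.T@G).as_rotvec()/(np.pi/2)
    print("shift",s.round(3),"turn",r.round(3),"now",st["ee_pos"].round(4),"yaw",round(np.degrees(np.arctan2(T[1,0],T[0,0])),2),"tilt",T[2,:2].round(4),"q6",st["qpos"][5].round(2),"t",round(st["t"],2),"F",st["contact_force"].round(1))
E
python3 - <<'E'
from h import *
z=np.load("pics/top0.npz"); im,d=z["im"],z["d"]; k=cal("top")
hsv=cv2.cvtColor(im,cv2.COLOR_RGB2HSV)
def show(tag,m,amin,zt):
    for c,cen,a in comps(m,amin):
        v,u=np.nonzero(c); print(tag,cen.round(),a,rect(plane(k,np.c_[u,v],zt)))
show("blue",cv2.inRange(hsv,(105,120,60),(130,255,255))>0,60,.022)
show("yel",cv2.inRange(hsv,(15,120,120),(35,255,255))>0,60,.034)
P=cloud(k,d); v=d>0
print("table z",np.median(P[250:400,250:350,2]))
show("tall60",v&(P[...,2]>.045)&(P[...,2]<.07),150,.06)
g=im.max(2); show("white",(g>170)&(hsv[...,1]<40),200,.011)
show("base",v&(P[...,2]>.027)&(P[...,2]<.042),200,.036)
cv2.imwrite("pics/crop0.png",cv2.resize(im[80:320,80:400,::-1],None,fx=2.4,fy=2.4,interpolation=cv2.INTER_CUBIC))
E
```

```text
blue [180. 120.] 456 (array([821.7, 233.3]), array([83.6, 33. ]), 18.4)
blue [195. 191.] 965 (array([658.6, 199.1]), array([117.2,  47.5]), 158.0)
blue [137. 191.] 466 (array([661.9, 336.4]), array([81.8, 33.5]), 19.5)
blue [145. 271.] 177 (array([465.2, 319.4]), array([191.6,  87.7]), 5.9)
blue [122. 279.] 184 (array([458.2, 368.6]), array([73.2, 15.7]), 154.5)
yel [342. 275.] 470 (array([ 456.2, -138.6]), array([70.1, 42.2]), 115.0)
yel [220. 281.] 413 (array([452.4, 149.6]), array([68.9, 40.3]), 105.3)
table z -0.0007399990502212628
tall60 [369. 188.] 426 (array([ 649.4, -197.1]), array([51.6, 51.3]), 178.1)
tall60 [127. 277.] 3253 (array([465.2, 347.2]), array([163.1, 105.9]), 154.5)
white [411. 265.] 883 (array([ 472.3, -325.4]), array([164.8, 108.5]), 19.3)
white [422. 253.] 913 (array([ 502. , -324.6]), array([73.1, 71.4]), 108.8)
white [429. 286.] 269 (array([ 428., -338.]), array([50.7, 43.4]), 106.4)
base [274. 205.] 438 (array([616.7,  17.8]), array([155.9, 107.8]), 12.5)
base [343. 275.] 434 (array([ 454. , -139.8]), array([68.8, 42.1]), 111.7)
base [219. 280.] 425 (array([452.8, 149.8]), array([70. , 40.7]), 107.0)
```

View pics/crop0.png

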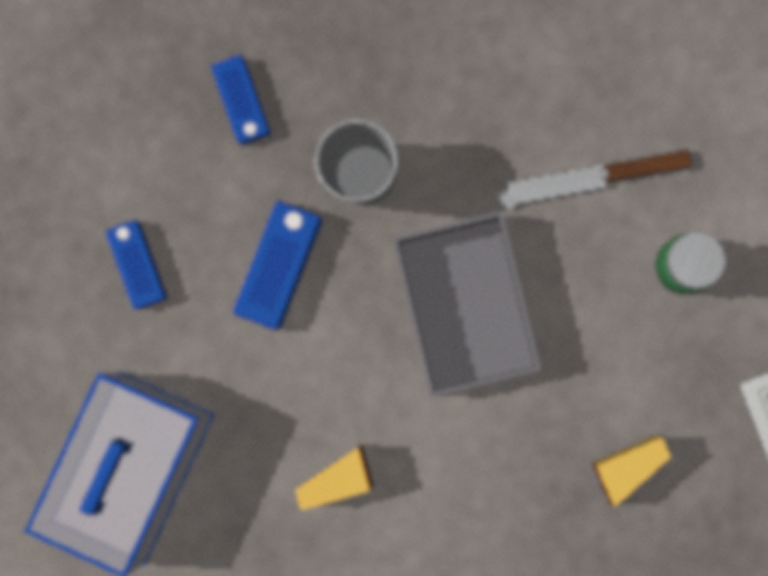

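In the crop, the block at (278,265) measures 117x47.5 mm. The two look-alikes at (240,98) and (136,264) measure about 83x33 mm, so (278,265) is the one to take. Rind ends: the left wedge's points right and the right wedge's points left and down.

```bash
python3 - <<'E'
from h import *
for y in (158,-22): go((.659,.199,.17),y)
E
```

```text
shift [-4.873 -2.383  0.505] turn [-0.001 -0.     0.077] now [0.1687 0.6272 0.2302] yaw 164.94 tilt [ 0.0002 -0.0019] q6 -0.08 t 0.1 F [-0.3 -0.3 -0. ]
shift [-4.873 -2.383  0.505] turn [ 0.    -0.002 -1.923] now [0.1687 0.6272 0.2302] yaw 164.94 tilt [ 0.0002 -0.0019] q6 -0.08 t 0.1 F [-0.3 -0.3 -0. ]
```

Request:
drive_tool([
  [-0.97,-0.48,0.1,0,0,0.08,1],
  [-0.97,-0.48,0.1,0,0,0.08,1],
  [-0.97,-0.48,0.1,0,0,0.08,1],
])

```text
t: 0.48
ee_pos: [0.2684, 0.5391, 0.2181]
ee_rot: [-0.613, -3.081, 0.004]
contact_force: [-0.6, -0.2, 0.5]
finger_gap: 0.0851
grip_force: 0.0
```

```bash
python3 -c "
from h import *
go((.659,.199,.17),158)"
```

```text
shift [-4.092 -1.372  0.404] turn [-0.001  0.    -0.006] now [0.2684 0.5391 0.2181] yaw 157.5 tilt [-0.0002 -0.0023] q6 -0.16 t 0.47 F [-0.6 -0.2  0.5]
```

Request:
drive_tool([
  [-1,-0.34,0.1,0,0,0,1],
  [-1,-0.34,0.1,0,0,0,1],
  [-1,-0.34,0.1,0,0,0,1],
])

```text
t: 0.85
ee_pos: [0.3637, 0.4565, 0.2064]
ee_rot: [-0.613, -3.081, 0.002]
contact_force: [0.2, -0.0, 0.1]
finger_gap: 0.0857
grip_force: 0.0
```

Request:
drive_tool([
  [-1,-0.34,0.1,0,0,0,1],
  [-1,-0.34,0.1,0,0,0,1],
  [-1,-0.34,0.1,0,0,0,1],
])

```text
t: 1.23
ee_pos: [0.4589, 0.3741, 0.1946]
ee_rot: [-0.612, -3.081, 0.001]
contact_force: [-0.8, -0.3, 0.6]
finger_gap: 0.0854
grip_force: 0.0
```

Request:
drive_tool([
  [-1,-0.34,0.1,0,0,0,1],
  [-1,-0.34,0.1,0,0,0,1],
  [-1,-0.34,0.1,0,0,0,1],
])

```text
t: 1.6
ee_pos: [0.5542, 0.2915, 0.1827]
ee_rot: [-0.61, -3.081, 0.0]
contact_force: [-0.1, -0.3, 0.3]
finger_gap: 0.0855
grip_force: 0.0
```

Request:
drive_tool([
  [-1,-0.34,0.1,0,0,0,1],
  [-1,-0.34,0.1,0,0,0,1],
  [-1,-0.34,0.1,0,0,0,1],
  [-1,-0.34,0.1,0,0,0,1],
])

```text
t: 2.1
ee_pos: [0.6478, 0.2109, 0.1711]
ee_rot: [-0.604, -3.082, -0.001]
contact_force: [-0.5, 0.1, -0.9]
finger_gap: 0.0857
grip_force: 0.0
```

```bash
python3 - <<'E'
from h import *
im,d,k,st=snap("w1","wrist")
hsv=cv2.cvtColor(im,cv2.COLOR_RGB2HSV)
print(st["ee_pos"])
P=cloud(k,d)
for c,cen,a in comps(cv2.inRange(hsv,(105,120,60),(130,255,255))>0,800):
    v,u=np.nonzero(c); print(cen.round(),a,rect(plane(k,np.c_[u,v],.022)),"depth z",np.median(P[c][:,2]))
go((.659,.199,.0),158)
E
```

```text
[0.64780278 0.2109471  0.17113659]
[361.  10.] 1180 (array([527.5, 328.7]), array([117.8,  13.6]), 67.9) depth z 0.06073267261577514
[414. 156.] 3138 (array([660.7, 337.8]), array([82., 33.]), 19.7) depth z 0.015741013541811316
[277. 205.] 5656 (array([658.4, 202.5]), array([117.1,  46.2]), 157.9) depth z 0.022494266224186016
[361. 329.] 1807 (array([811.3, 235.8]), array([77.4, 33.5]), 18.9) depth z 0.015808874600463985
shift [-0.128 -0.059  1.428] turn [ 0.    -0.001 -0.001] now [0.6476 0.2112 0.1714] yaw 157.87 tilt [0.0008 0.0004] q6 -0.95 t 2.15 F [ 0.2 -0.3 -0.1]
```

View pics/w1.png

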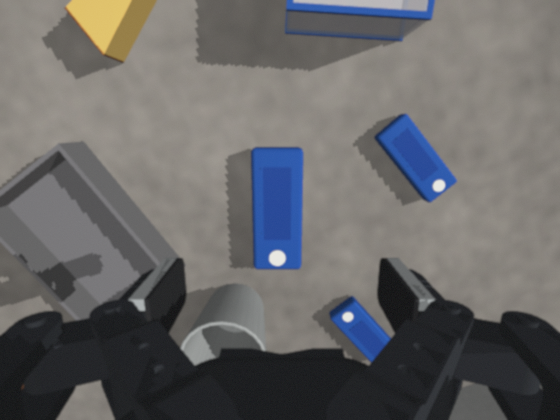

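The wrist picture shows the large block at (277,207), with clear space where the fingers will come down.

Request:
drive_tool([
  [-0.1,-0.04,0.9,0,0,0,1],
  [-0.1,-0.04,0.9,0,0,0,1],
  [-0.1,-0.04,0.9,0,0,0,1],
  [-0.1,-0.04,0.9,0,0,0,1],
])

```text
t: 2.65
ee_pos: [0.6586, 0.2016, 0.0657]
ee_rot: [0.604, 3.08, 0.002]
contact_force: [0.1, 0.5, 0.9]
finger_gap: 0.0854
grip_force: 0.0
```

```bash
python3 -c "
from h import *
go((.6585,.201,.002),158)"
```

```text
shift [ 0.    -0.006  0.531] turn [ 0.001  0.001 -0.002] now [0.6586 0.2016 0.0657] yaw 157.83 tilt [-0.0023  0.0019] q6 -0.96 t 2.65 F [0.1 0.5 0.9]
```

Request:
drive_tool([
  [0,0,0.52,0,0,0,1],
  [0,0,0.52,0,0,0,1],
  [0,0,0.52,0,0,0,1],
])

```text
t: 3.02
ee_pos: [0.6598, 0.2008, 0.0043]
ee_rot: [0.605, 3.079, 0.003]
contact_force: [-0.2, 0.9, -0.1]
finger_gap: 0.0854
grip_force: 0.0
```

Request:
drive_tool([
  [0,0,0,0,0,0,-0.3],
  [0,0,0,0,0,0,-0.3],
  [0,0,0,0,0,0,-0.3],
  [0,0,0,0,0,0,-0.3],
  [0,0,0,0,0,0,-0.3],
], squeeze=50)

```text
t: 3.65
ee_pos: [0.6597, 0.2004, 0.0035]
ee_rot: [0.606, 3.079, 0.002]
contact_force: [-1.2, 0.2, 7.2]
finger_gap: 0.0471
grip_force: 54.0
```

```bash
python3 - <<'E'
from h import *
im,d,k,st=snap("t1","top"); print(st["finger_gap"],st["grip_force"],st["ee_pos"])
z=np.load("pics/top0.npz"); k=cal("top")
# base from depth: rim corners
P=cloud(k,z["d"]); m=(z["d"]>0)&(P[...,2]>.026)&(P[...,2]<.044)
m[:,:240]=0; m[:,310:]=0; m[:160]=0;m[250:]=0
print(rect(plane(k,np.argwhere(m)[:,::-1],.036)))
go((.617,.018,.15),12.5+180); go((.617,.018,.15),12.5)
E
```

```text
0.04714485201410641 53.97299587726593 [0.65965871 0.20035018 0.0034768 ]
(array([616.7,  17.8]), array([155.9, 107.8]), 12.5)
shift [-0.25  -1.538 -1.224] turn [ 0.001  0.002 -0.386] now [0.6597 0.2003 0.0035] yaw 157.74 tilt [-0.0029  0.0022] q6 -0.97 t 3.7 F [-0.9 -0.5  6.3]
shift [-0.25  -1.538 -1.224] turn [ 3.000e-03 -1.000e-03  1.614e+00] now [0.6597 0.2003 0.0035] yaw 157.74 tilt [-0.0029  0.0022] q6 -0.97 t 3.7 F [-0.9 -0.5  6.3]
```

Request:
drive_tool([
  [0,0,-0.35,0,0,0,-0.3],
  [0,0,-0.7,0,0,0,-0.3],
  [0,0,-0.7,0,0,0,-0.3],
])

```text
t: 4.08
ee_pos: [0.6612, 0.2007, 0.0903]
ee_rot: [0.605, 3.074, 0.006]
contact_force: [0.3, 0.8, -1.2]
finger_gap: 0.0466
grip_force: 53.2
```

Request:
drive_tool([
  [-0.13,-0.77,-0.5,0,0,-0.2,-0.3],
  [-0.13,-0.77,-0.5,0,0,-0.2,-0.3],
  [-0.13,-0.77,-0.5,0,0,-0.2,-0.3],
])

```text
t: 4.45
ee_pos: [0.638, 0.1063, 0.1464]
ee_rot: [0.122, 3.137, -0.0]
contact_force: [0.5, 0.2, -1.2]
finger_gap: 0.0467
grip_force: 53.1
```

```bash
python3 - <<'E'
from h import *
im,d,k,st=snap("w2","wrist"); print(st["finger_gap"],st["grip_force"])
P=cloud(k,d); m=(d>0)&(P[...,2]>.029)&(P[...,2]<.043)
for c,cen,a in comps(m,800):
    v,u=np.nonzero(c); print(cen.round(),a,rect(plane(k,np.c_[u,v],.036)),rect(P[c]))
go((.617,.018,.15),12.5+180)
E
```

```text
0.04672595179474525 53.108367919921875
[523.  31.] 968 (array([521.2, 294.2]), array([57.6, 19.6]), 61.3) (array([526.1, 293.2]), array([60.4, 17.2]), 47.4)
[136. 163.] 3684 (array([617.2,  19.2]), array([156.2, 109.7]), 12.4) (array([617.2,  18.4]), array([156.5, 109.2]), 12.5)
shift [ 0.111 -0.757 -0.044] turn [ 0.     0.    -0.188] now [0.6373 0.1075 0.1448] yaw 175.57 tilt [-0.0002  0.0004] q6 -1.41 t 4.5 F [ 0.5  0.3 -1.3]
```

View pics/w2.png

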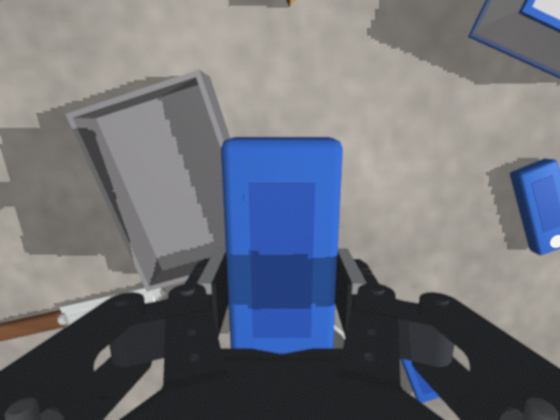

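Request:
drive_tool([
  [0.11,-0.75,0,0,0,-0.19,-0.3],
  [0.11,-0.75,0,0,0,-0.19,-0.3],
  [0.11,-0.75,0,0,0,-0.19,-0.3],
  [0.11,-0.75,0,0,0,-0.19,-0.3],
])

```text
t: 5.0
ee_pos: [0.6171, 0.0209, 0.1434]
ee_rot: [0.35, -3.12, -0.002]
contact_force: [-0.0, 0.3, -1.3]
finger_gap: 0.0469
grip_force: 53.1
```

```bash
python3 -c "
from h import *
go((.6178,.0188,.0085),192.45)"
```

```text
shift [-0.004 -0.02   1.124] turn [ 0.001 -0.001  0.004] now [0.6171 0.0209 0.1434] yaw -167.19 tilt [0.002  0.0012] q6 -1.85 t 5.0 F [-0.   0.3 -1.3]
```

Request:
drive_tool([
  [0,-0.02,0.4,0,0,0,-0.3],
  [0,-0.02,0.7,0,0,0,-0.3],
  [0,-0.02,0.85,0,0,0,-0.3],
  [0,-0.02,0.85,0,0,0,-0.3],
])

```text
t: 5.5
ee_pos: [0.6172, 0.0184, 0.0412]
ee_rot: [0.352, -3.119, -0.001]
contact_force: [0.1, -0.4, -1.6]
finger_gap: 0.0469
grip_force: 53.1
```

```bash
python3 -c "
from h import *
go((.6178,.0188,.0085),192.45)"
```

```text
shift [-0.007  0.002  0.273] turn [ 0.001 -0.002  0.005] now [0.6172 0.0184 0.0412] yaw -167.12 tilt [0.0032 0.0011] q6 -1.85 t 5.5 F [ 0.1 -0.4 -1.6]
```

Request:
drive_tool([
  [0,0,0.15,0,0,0,-0.3],
  [0,0,0.26,0,0,0,-0.3],
  [0,0,0.26,0,0,0,-0.3],
  [0,0,0.26,0,0,0,-0.3],
])

```text
t: 6.0
ee_pos: [0.6184, 0.0173, 0.012]
ee_rot: [-0.351, 3.121, -0.0]
contact_force: [0.0, -0.6, -2.2]
finger_gap: 0.0469
grip_force: 53.1
```

Request:
drive_tool([
  [0,0,0,0,0,0,0.28],
  [0,0,0,0,0,0,0.28],
  [0,0,0,0,0,0,0.28],
])

```text
t: 6.38
ee_pos: [0.6185, 0.0174, 0.0123]
ee_rot: [-0.351, 3.121, -0.0]
contact_force: [-0.2, -0.3, -0.2]
finger_gap: 0.0548
grip_force: 0.0
```

Request:
drive_tool([
  [0,0,-0.3,0,0,0,0.28],
  [0,0,-0.6,0,0,0,0.28],
  [0,0,-1,0,0,0,0.28],
  [0,0,-1,0,0,0,0.5],
  [0,0,-1,0,0,0,0.5],
])

```text
t: 7.0
ee_pos: [0.618, 0.0174, 0.1316]
ee_rot: [-0.351, 3.122, -0.0]
contact_force: [0.2, 0.5, -0.2]
finger_gap: 0.064
grip_force: 0.0
```

```bash
python3 - <<'E'
from h import *
im,d,k,st=snap("w3","wrist")
hsv=cv2.cvtColor(im,cv2.COLOR_RGB2HSV)
for c,cen,a in comps(cv2.inRange(hsv,(105,120,60),(130,255,255))>0,1500):
    v,u=np.nonzero(c); print(cen.round(),a,rect(plane(k,np.c_[u,v],.026)),np.median(cloud(k,d)[c][:,2]))
# tray from top view
z=np.load("pics/top0.npz"); kt=cal("top"); g=z["im"].max(2); hs=cv2.cvtColor(z["im"],cv2.COLOR_RGB2HSV)[...,1]
m=(g>150)&(hs<50); m[:,:380]=0; m[:210]=0
v,u=np.nonzero(m); print(m.sum(),rect(plane(kt,np.c_[u,v],.011)))
for y in (19,199): go((.455,-.33,.2),y)
E
```

```text
[281. 200.] 8013 (array([617.2,  17.8]), array([117.4,  46.9]), 12.8) 0.026479841951496635
2865 (array([ 472.2, -325.7]), array([168.6, 111.6]), 19.0)
shift [ 1.963 -2.522 -0.577] turn [-2.000e-03 -1.000e-03  1.932e+00] now [0.6173 0.0175 0.1305] yaw -167.16 tilt [0.002  0.0006] q6 -1.85 t 7.05 F [-1.2 -0.  -0.5]
shift [ 1.963 -2.522 -0.577] turn [ 0.    -0.001 -0.068] now [0.6173 0.0175 0.1305] yaw -167.16 tilt [0.002  0.0006] q6 -1.85 t 7.05 F [-1.2 -0.  -0.5]
```

View pics/w3.png

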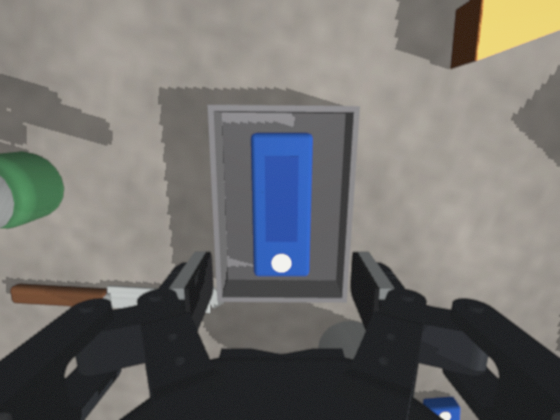

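The block lies flat and centred in the base, with its centre at (281,200), yaw 12.8 and its top at z 26 mm. Next is the tray.

Request:
drive_tool([
  [0.65,-0.83,-0.2,0,0,0,0.5],
  [0.65,-0.83,-0.2,0,0,0,0.5],
  [0.65,-0.83,-0.2,0,0,0,0.5],
])

```text
t: 7.42
ee_pos: [0.5625, -0.0997, 0.1547]
ee_rot: [0.344, -3.121, -0.0]
contact_force: [-0.2, 0.1, -0.2]
finger_gap: 0.0643
grip_force: 0.0
```

Request:
drive_tool([
  [0.65,-0.83,-0.2,0,0,0,0.3],
  [0.65,-0.83,-0.2,0,0,0,0.3],
  [0.65,-0.83,-0.2,0,0,0,0.3],
])

```text
t: 7.8
ee_pos: [0.5091, -0.2137, 0.1791]
ee_rot: [0.345, -3.122, -0.0]
contact_force: [-0.2, -0.4, -0.4]
finger_gap: 0.0557
grip_force: 0.0
```

Request:
drive_tool([
  [0.64,-0.83,-0.2,0,0,0.47,0.1],
  [0.64,-0.83,-0.2,0,0,0.47,0.1],
  [0.64,-0.83,-0.2,0,0,0.47,0.1],
  [0.64,-0.83,-0.2,0,0,0.47,0.1],
])

```text
t: 8.3
ee_pos: [0.4575, -0.3251, 0.202]
ee_rot: [-0.808, -3.034, -0.003]
contact_force: [-0.7, -0.1, -0.4]
finger_gap: 0.0469
grip_force: 0.0
```

Request:
drive_tool([
  [0,0,0,0,0,0.46,0.1],
  [0,0,0,0,0,0.46,0.1],
  [0,0,0,0,0,0.46,0.1],
  [0,0,0,0,0,0.46,0.1],
])

```text
t: 8.8
ee_pos: [0.458, -0.3239, 0.2017]
ee_rot: [-1.824, -2.554, -0.002]
contact_force: [0.4, -0.8, 0.0]
finger_gap: 0.0468
grip_force: 0.0
```

```bash
python3 - <<'E'
from h import *
im,d,k,st=snap("w4","wrist")
hsv=cv2.cvtColor(im,cv2.COLOR_RGB2HSV); P=cloud(k,d)
m=(d>0)&(P[...,2]>.008)&(P[...,2]<.0145)&(hsv[...,1]<60)&(im.max(2)>120)
for c,cen,a in comps(m,1000):
    v,u=np.nonzero(c); print("plate",cen.round(),a,rect(P[c]))
m=(d>0)&(P[...,2]>.05)&(P[...,2]<.065); m[300:]=0
for c,cen,a in comps(m,200):
    print("bar",cen.round(),a,rect(P[c]),np.median(P[c][:,2]))
go((.459,-.330,.06),109)
E
```

```text
plate [294. 187.] 4872 (array([ 473.2, -326.7]), array([168.3, 112.2]), 19.4)
plate [253. 193.] 1909 (array([ 435. , -340.9]), array([77.3, 55.3]), 109.0)
plate [323. 195.] 5023 (array([ 501.8, -317.2]), array([77.7, 76. ]), 109.4)
bar [516. 132.] 537 (array([ 635.6, -199.8]), array([50.6, 21.7]), 103.3) 0.05928484074728979
bar [281. 205.] 675 (array([ 459.6, -330.6]), array([48.8, 11.4]), 109.2) 0.057948694639745946
shift [-0.054 -0.007  1.181] turn [-0.001 -0.002 -0.003] now [ 0.458  -0.324   0.2017] yaw 108.75 tilt [ 0.0032 -0.0012] q6 -1.04 t 8.85 F [-0.7 -0.5 -1. ]
```

View pics/w4.png

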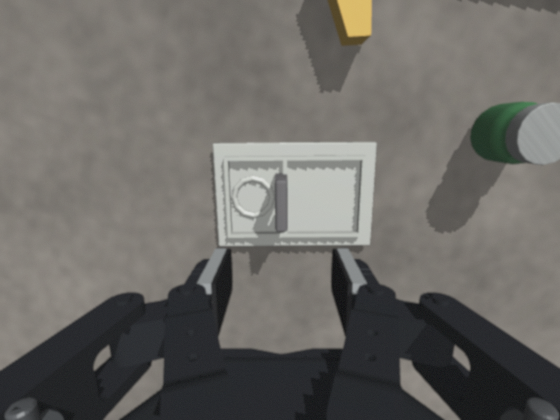

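The wrist picture shows the tray with its handle bar at (281,203), the ring to the left and the square compartment to the right. The bar lies at (459.6,-330.6), yaw 19.3, which agrees with the top view.

Request:
drive_tool([
  [-0.06,0,0.5,0,0,0,0.1],
  [-0.06,0,0.9,0,0,0,0.1],
  [-0.06,0,0.9,0,0,0,0.1],
  [-0.06,0,0.9,0,0,0,0.1],
])

```text
t: 9.35
ee_pos: [0.461, -0.3325, 0.0969]
ee_rot: [1.818, 2.56, 0.0]
contact_force: [-0.6, 0.3, 0.7]
finger_gap: 0.0466
grip_force: 0.0
```

Request:
drive_tool([
  [0,0,0.25,0,0,0,0.1],
  [0,0,0.5,0,0,0,0.1],
  [0,0,0.5,0,0,0,0.1],
  [0,0,0.5,0,0,0,0.1],
])

```text
t: 9.85
ee_pos: [0.4616, -0.3337, 0.0385]
ee_rot: [1.818, 2.557, -0.001]
contact_force: [0.6, 0.0, 0.5]
finger_gap: 0.0471
grip_force: 0.0
```

```bash
python3 -c "
from h import *
go((.4596,-.3306,.031),109.3)"
```

```text
shift [ 0.03  -0.007  0.063] turn [ 0.001  0.002 -0.001] now [ 0.4616 -0.3337  0.0385] yaw 109.17 tilt [-0.0037  0.0022] q6 -1.05 t 9.85 F [0.6 0.  0.5]
```

Request:
drive_tool([
  [0.03,-0.01,0.06,0,0,0,0.1],
  [0.03,-0.01,0.06,0,0,0,-1],
  [0.03,-0.01,0.06,0,0,0,-1],
  [0.03,-0.01,0.06,0,0,0,-1],
  [0.03,-0.01,0.06,0,0,0,-1],
], squeeze=80)

```text
t: 10.48
ee_pos: [0.4579, -0.3297, 0.0291]
ee_rot: [1.821, 2.559, -0.0]
contact_force: [-0.8, 0.3, 2.9]
finger_gap: 0.0107
grip_force: 78.6
```

Request:
drive_tool([
  [0,0,-0.02,0,0,0,-1],
  [0,0,-0.3,0,0,0,-1],
  [0,0,-0.7,0,0,0,-1],
  [0,0,-1,0,0,0,-1],
  [0,0,-1,0,0,0,-1],
])

```text
t: 11.1
ee_pos: [0.4592, -0.3308, 0.1518]
ee_rot: [1.817, 2.554, -0.001]
contact_force: [0.7, 0.5, -1.9]
finger_gap: 0.0108
grip_force: 78.3
```

```bash
python3 - <<'E'
from h import *
im,d,k,st=snap("w5","wrist"); print(st["finger_gap"],st["grip_force"])
P=cloud(k,d); T=Ro.from_rotvec(st["ee_rot"]).as_matrix()
hsv=cv2.cvtColor(im,cv2.COLOR_RGB2HSV)
m=(d>0)&(P[...,2]>.075)&(hsv[...,1]<60)&(im.max(2)>120); m[300:]=0
v,u=np.nonzero(m); Q=(P[m]-st["ee_pos"])@T   # tool frame
z=Q[:,2]; print("tool z pct",np.percentile(z,[5,50,95])); s=abs(z-np.median(z))<.012
pl=np.linalg.lstsq(np.c_[Q[s][:,:2],np.ones(s.sum())],Q[s][:,2],rcond=None)[0]; print("tilt",pl)
print(rect(Q[s]))
go((.603,.0155,.17),102.45)
E
```

```text
0.010753232462959634 78.3043920993805
tool z pct [0.0094149  0.01762416 0.01879213]
tilt [-0.00696414  0.00365146  0.01673032]
(array([12.4, 13.9]), array([168.3,  83.6]), 90.2)
shift [ 2.321  2.085 -0.176] turn [0.001 0.001 0.074] now [ 0.4579 -0.3297  0.1491] yaw 109.14 tilt [-0.0016  0.0008] q6 -1.05 t 11.15 F [-0.4 -0.  -2.7]
```

View pics/w5.png

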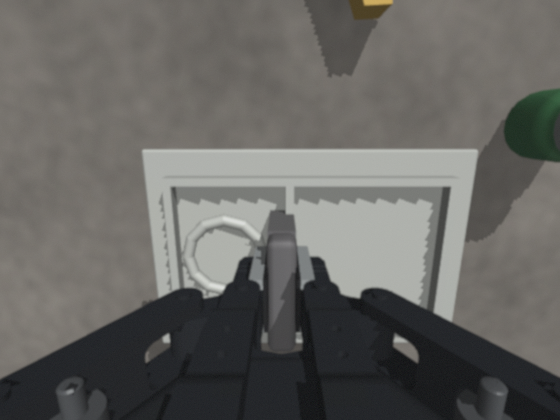

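The tray hangs level in the grip, with its plate edge at rows 150 to 185 and the bar at (281,290).

Request:
drive_tool([
  [0.4,0.35,0,0,0,0,-1],
  [0.78,0.69,0,0,0,0,-1],
  [0.78,0.69,0,0,0,0,-1],
])

```text
t: 11.52
ee_pos: [0.5045, -0.2096, 0.145]
ee_rot: [-1.811, -2.56, 0.0]
contact_force: [-0.4, -0.0, -1.2]
finger_gap: 0.0107
grip_force: 78.6
```

Request:
drive_tool([
  [0.4,0.35,0,0,0,0,-1],
  [0.78,0.69,0,0,0,0,-1],
  [0.78,0.69,0,0,0,0,-1],
])

```text
t: 11.9
ee_pos: [0.5522, -0.0953, 0.1459]
ee_rot: [-1.813, -2.561, 0.002]
contact_force: [-0.7, -0.7, -1.4]
finger_gap: 0.0107
grip_force: 78.9
```

Request:
drive_tool([
  [0.4,0.35,0,0,0,0.07,-1],
  [0.78,0.69,0,0,0,0.07,-1],
  [0.78,0.69,0,0,0,0.07,-1],
  [0.78,0.69,0,0,0,0.07,-1],
])

```text
t: 12.4
ee_pos: [0.5992, 0.0162, 0.1466]
ee_rot: [-1.958, -2.454, 0.004]
contact_force: [-1.1, -1.1, -2.7]
finger_gap: 0.0107
grip_force: 79.1
```

```bash
python3 -c "
from h import *
go((.6032,.0171,.08),102.5)"
```

```text
shift [-0.     0.036  0.555] turn [-0.002 -0.     0.004] now [0.5992 0.0162 0.1466] yaw 102.82 tilt [ 0.0001 -0.0034] q6 -0.29 t 12.4 F [-1.1 -1.1 -2.7]
```

Request:
drive_tool([
  [0,0.036,0.25,0,0,0.004,-1],
  [0,0.036,0.5,0,0,0.004,-1],
  [0,0.036,0.55,0,0,0.004,-1],
  [0,0.036,0.55,0,0,0.004,-1],
])

```text
t: 12.9
ee_pos: [0.604, 0.017, 0.0823]
ee_rot: [-1.968, -2.448, 0.001]
contact_force: [0.9, 0.8, -2.1]
finger_gap: 0.0107
grip_force: 79.0
```

```bash
python3 -c "
from h import *
go((.6032,.0171,.0585),102.5)"
```

```text
shift [ 0.002 -0.006  0.198] turn [-0.001 -0.    -0.001] now [0.604  0.017  0.0823] yaw 102.39 tilt [ 0.0001 -0.001 ] q6 -0.28 t 12.9 F [ 0.9  0.8 -2.1]
```

Request:
drive_tool([
  [0,0,0.09,0,0,0,-1],
  [0,0,0.15,0,0,0,-1],
  [0,0,0.18,0,0,0,-1],
  [0,0,0.19,0,0,0,-1],
  [0,0,0.19,0,0,0,-1],
])

```text
t: 13.52
ee_pos: [0.6045, 0.0183, 0.0598]
ee_rot: [1.966, 2.45, 0.0]
contact_force: [0.2, 0.4, -1.9]
finger_gap: 0.0106
grip_force: 79.1
```

```bash
python3 - <<'E'
from h import *
im,d,k,st=snap("s5","scene"); print(st["finger_gap"],st["grip_force"],st["ee_pos"],st["contact_force"])
cv2.imwrite("pics/s5c.png",cv2.resize(im[130:290,180:400,::-1],None,fx=3,fy=3,interpolation=cv2.INTER_CUBIC))
E
```

```text
0.010632836257463339 79.0995454788208 [0.60454335 0.01832655 0.05982305] [ 0.19378773  0.35286052 -1.94078231]
```

View pics/s5c.png

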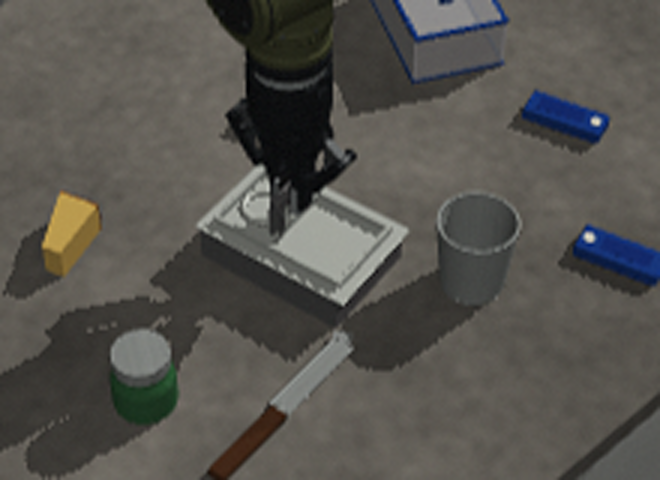

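The tray sits over the base, at about (300,235) in the crop, with no gap visible. I'll settle it, let go, and measure from above.

Request:
drive_tool([
  [0,0,0.01,0,0,0,-1],
  [0,0,0.015,0,0,0,-1],
  [0,0,0.015,0,0,0,-1],
])

```text
t: 13.95
ee_pos: [0.6045, 0.0182, 0.0581]
ee_rot: [1.967, 2.45, 0.0]
contact_force: [0.6, -0.1, -1.0]
finger_gap: 0.0103
grip_force: 79.2
```

Request:
drive_tool([
  [0,0,0,0,0,0,-0.2],
  [0,0,0,0,0,0,-0.2],
  [0,0,0,0,0,0,-0.2],
  [0,0,0,0,0,0,-0.2],
])

```text
t: 14.45
ee_pos: [0.6046, 0.0183, 0.0581]
ee_rot: [1.967, 2.45, 0.0]
contact_force: [0.4, 0.5, 0.5]
finger_gap: 0.0339
grip_force: 0.0
```

Request:
drive_tool([
  [0,0,-0.3,0,0,0,-0.2],
  [0,0,-0.7,0,0,0,0.3],
  [0,0,-1,0,0,0,1],
  [0,0,-1,0,0,0,1],
  [0,0,-1,0,0,0,1],
])

```text
t: 15.08
ee_pos: [0.6039, 0.0183, 0.177]
ee_rot: [-1.966, -2.449, 0.001]
contact_force: [-0.2, 0.5, -1.3]
finger_gap: 0.0852
grip_force: 0.0
```

```bash
python3 - <<'E'
from h import *
im,d,k,st=snap("w6","wrist")
hsv=cv2.cvtColor(im,cv2.COLOR_RGB2HSV); P=cloud(k,d)
m=(d>0)&(P[...,2]>.034)&(P[...,2]<.044)&(hsv[...,1]<60)&(im.max(2)>120); m[330:]=0
for c,cen,a in comps(m,800):
    Q=P[c]; pl=np.linalg.lstsq(np.c_[Q[:,:2]-Q[:,:2].mean(0),np.ones(len(Q))],Q[:,2],rcond=None)[0]
    print("plate",cen.round(),a,rect(Q),"plane",pl.round(4))
# wedges from top view: top-face quad
z=np.load("pics/top0.npz"); kt=cal("top"); h=cv2.cvtColor(z["im"],cv2.COLOR_RGB2HSV)
for c,cen,a in comps(cv2.inRange(h,(15,100,100),(35,255,255))>0,100):
    ct=max(cv2.findContours(c.astype(np.uint8),0,1)[0],key=cv2.contourArea)
    q=cv2.approxPolyDP(cv2.convexHull(ct),5,True)[:,0]; print(cen.round(),(plane(kt,q,.034)*1000).round(1)[:,:2].tolist())
go((.46,-.14,.17),102)
E
```

```text
plate [297. 189.] 6596 (array([618.6,  18.9]), array([168.2, 111.3]), 12.5) plane [0.0005 0.0004 0.0403]
plate [248. 200.] 3850 (array([579.4,   9.3]), array([77.5, 55.9]), 102.4) plane [-0.0048 -0.002   0.0405]
plate [331. 202.] 6954 (array([648.2,  24.7]), array([77.5, 74.4]), 102.7) plane [ 0.0007 -0.0021  0.0404]
[343. 275.] [[484.7, -164.0], [466.5, -172.5], [422.7, -116.7], [463.6, -102.0]]
[219. 281.] [[477.7, 120.4], [441.4, 114.3], [429.4, 180.4], [449.6, 175.5]]
shift [-1.03  -1.452  0.054] turn [-0.002 -0.     0.005] now [0.6035 0.0183 0.1761] yaw 102.48 tilt [ 0.0008 -0.0027] q6 -0.28 t 15.12 F [ 0.7 -0.2  0.3]
```

The tray is seated level: plate at z 40.3 mm, centre (618.6,18.9), yaw 12.5. Now wedge 1, the one at pixel (343,275).

Request:
drive_tool([
  [-0.51,-0.73,0,0,0,0,1],
  [-0.51,-0.73,0,0,0,0,1],
  [-0.51,-0.73,0,0,0,0,1],
])

```text
t: 15.5
ee_pos: [0.5296, -0.0617, 0.1755]
ee_rot: [-1.968, -2.444, 0.003]
contact_force: [0.8, 0.6, 0.5]
finger_gap: 0.0852
grip_force: 0.0
```

Request:
drive_tool([
  [-0.51,-0.73,0,0,0,0.46,1],
  [-0.51,-0.73,0,0,0,0.46,1],
  [-0.51,-0.73,0,0,0,0.46,1],
  [-0.51,-0.73,0,0,0,0.46,1],
])

```text
t: 16.0
ee_pos: [0.4595, -0.1389, 0.1767]
ee_rot: [-2.709, -1.587, 0.001]
contact_force: [-0.4, 0.3, -0.3]
finger_gap: 0.0854
grip_force: 0.0
```

Request:
drive_tool([
  [0,0,0,0,0,0.46,1],
  [0,0,0,0,0,0.46,1],
  [0,0,0,0,0,0.46,1],
  [0,0,0,0,0,0.46,1],
  [0,0,0,0,0,0.46,1],
])

```text
t: 16.62
ee_pos: [0.4598, -0.1385, 0.1767]
ee_rot: [-3.093, -0.541, 0.002]
contact_force: [-0.3, -0.3, -0.5]
finger_gap: 0.0854
grip_force: 0.0
```

```bash
cat >> h.py <<'E'
def wedge(im,d,k,zt=.034):
    """wedge top-face quads: origin, yaw of x axis, grip point (mm, deg)"""
    h=cv2.cvtColor(im,cv2.COLOR_RGB2HSV); P=cloud(k,d)
    m=(cv2.inRange(h,(15,90,80),(35,255,255))>0)&(abs(P[...,2]-zt)<.006)
    for c,cen,a in comps(m,800):
        ct=max(cv2.findContours(c.astype(np.uint8),0,1)[0],key=cv2.contourArea); hull=cv2.convexHull(ct)
        for e in np.arange(3,20):
            q=cv2.approxPolyDP(hull,e,True)[:,0]
            if len(q)<=4: break
        q=plane(k,q,zt)[:,:2]*1000; L=np.linalg.norm(np.roll(q,-1,0)-q,axis=1); i=L.argmin()
        n=(q[i]+q[(i+1)%4])/2; b=(q[(i+2)%4]+q[(i+3)%4])/2
        # y axis: normal of the broad end, pointing to the narrow one
        e=q[(i+3)%4]-q[(i+2)%4]; e/=np.linalg.norm(e); y=np.array([-e[1],e[0]]); y*=np.sign(y@(n-b))
        x=np.array([y[1],-y[0]]); C=plane(k,ct[:,0],zt)[:,:2]*1000
        s,t=C@x,C@y; o=x*(s.min()+s.max())/2+y*(t.min()+t.max())/2
        print(cen.round(),"sides",L.round(1),"size",np.round([np.ptp(s),np.ptp(t)],1),"origin",o.round(1),"yaw",round(np.degrees(np.arctan2(x[1],x[0])),1),"grip",(o-11*x).round(1), "rect",rect(C/1000))
E
python3 - <<'E'
from h import *
im,d,k,st=snap("w7","wrist"); wedge(im,d,k)
go((.46,-.14,.04),19)
E
```

```text
[277. 200.] sides [20.4 71.  41.8 67.7] size [42.7 68.3] origin [ 453.7 -139.8] yaw -158.0 grip [ 463.9 -135.7] rect (array([ 453.7, -139.8]), array([68.3, 42.7]), 112.0)
shift [-1.000e-03  1.300e-02  1.141e+00] turn [-0.001  0.001  0.01 ] now [ 0.4598 -0.1386  0.1769] yaw 19.87 tilt [-0.0012 -0.0014] q6 0.82 t 16.68 F [ 0.2 -0.   0.3]
```

View pics/w7.png

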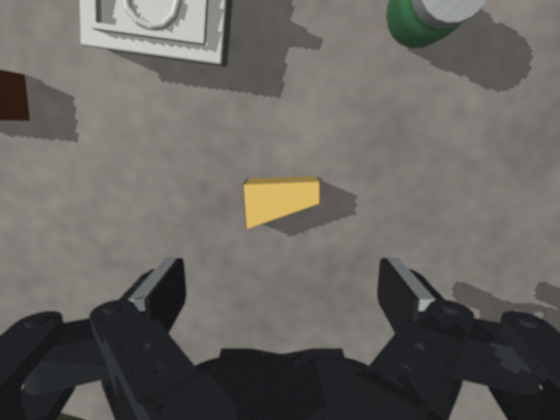

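The wrist picture shows wedge 1 at (277,200), broad end left and straight side up. Its origin is (453.7,-139.8), yaw -158.

Request:
drive_tool([
  [0.04,-0.01,0.5,0,0,-0.024,1],
  [0.04,-0.01,0.95,0,0,-0.024,1],
  [0.04,-0.01,0.95,0,0,-0.024,1],
  [0.04,-0.01,0.95,0,0,-0.024,1],
])

```text
t: 17.18
ee_pos: [0.4652, -0.1367, 0.0656]
ee_rot: [3.083, 0.597, 0.003]
contact_force: [0.8, -0.1, 0.1]
finger_gap: 0.0854
grip_force: 0.0
```

```bash
python3 -c "
from h import *
go((.4639,-.1357,.004),22)"
```

```text
shift [-0.007 -0.013  0.513] turn [ 0.001 -0.001 -0.001] now [ 0.4652 -0.1367  0.0656] yaw 21.91 tilt [0.0015 0.0014] q6 0.79 t 17.18 F [ 0.8 -0.1  0.1]
```

Request:
drive_tool([
  [-0.01,-0.01,0.3,0,0,0,1],
  [-0.01,-0.01,0.51,0,0,0,1],
  [-0.01,-0.01,0.51,0,0,0,1],
  [-0.01,-0.01,0.51,0,0,0,1],
])

```text
t: 17.68
ee_pos: [0.4646, -0.1366, 0.0055]
ee_rot: [3.082, 0.595, 0.006]
contact_force: [0.5, -0.4, 0.3]
finger_gap: 0.0852
grip_force: 0.0
```

Request:
drive_tool([
  [0,0,0,0,0,0,0.1],
  [0,0,0,0,0,0,0.1],
  [0,0,0,0,0,0,0.1],
  [0,0,0,0,0,0,0.1],
], squeeze=40)

```text
t: 18.18
ee_pos: [0.4643, -0.1365, 0.0051]
ee_rot: [3.083, 0.595, 0.005]
contact_force: [-1.4, 0.0, 7.7]
finger_gap: 0.067
grip_force: 45.7
```

Request:
drive_tool([
  [0,0,-0.3,0,0,0,0.1],
  [0,0,-0.7,0,0,0,0.1],
  [0,0,-1,0,0,0,0.1],
  [0,0,-1,0,0,0,0.1],
  [0,0,-1,0,0,0,0.1],
])

```text
t: 18.8
ee_pos: [0.4617, -0.1354, 0.1218]
ee_rot: [-3.084, -0.595, 0.002]
contact_force: [-0.1, 1.0, -2.1]
finger_gap: 0.0671
grip_force: 46.2
```

```bash
python3 - <<'E'
from h import *
im,d,k,st=snap("w8","wrist"); print(st["finger_gap"],st["grip_force"])
T=Ro.from_rotvec(st["ee_rot"]).as_matrix(); P=cloud(k,d); h=cv2.cvtColor(im,cv2.COLOR_RGB2HSV)
m=(cv2.inRange(h,(15,90,60),(35,255,255))>0)&(P[...,2]>.08); Q=(P[m]-st["ee_pos"])@T*1000
print("tool-frame extents",np.percentile(Q,[1,50,99],axis=0).round(1))
go((.66,.03,.15),12.5)
E
```

```text
0.06706973326539581 46.165181868709624
tool-frame extents [[-24.5 -33.6 -30.7]
 [  1.7  -3.4 -28.9]
 [ 10.   32.9   3.2]]
shift [ 2.049 -0.662 -0.244] turn [-0.001  0.001  0.104] now [ 0.4612 -0.1352  0.121 ] yaw 21.84 tilt [-0.0021 -0.002 ] q6 0.79 t 18.85 F [-0.4 -0.7 -1.1]
```

View pics/w8.png

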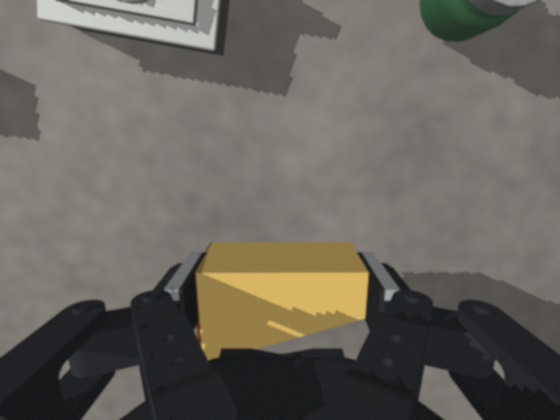

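Request:
drive_tool([
  [0.4,-0.11,-0.1,0,0,0,0.1],
  [0.72,-0.21,-0.1,0,0,0,0.1],
  [0.72,-0.21,-0.1,0,0,0,0.1],
])

```text
t: 19.23
ee_pos: [0.5335, -0.0786, 0.1327]
ee_rot: [-3.082, -0.599, 0.005]
contact_force: [-0.5, -1.4, -1.7]
finger_gap: 0.0676
grip_force: 46.0
```

Request:
drive_tool([
  [0.4,-0.11,0,0,0,0,0.1],
  [0.72,-0.21,0,0,0,0,0.1],
  [0.72,-0.21,0,0,0,0,0.1],
])

```text
t: 19.6
ee_pos: [0.6038, -0.0237, 0.1326]
ee_rot: [-3.083, -0.598, 0.005]
contact_force: [-0.9, -0.2, -0.9]
finger_gap: 0.0667
grip_force: 46.0
```

Request:
drive_tool([
  [0.4,-0.11,0,0,0,0.1,0.1],
  [0.7,-0.2,0,0,0,0.1,0.1],
  [0.7,-0.2,0,0,0,0.1,0.1],
  [0.7,-0.2,0,0,0,0.1,0.1],
])

```text
t: 20.1
ee_pos: [0.6714, 0.0278, 0.1333]
ee_rot: [3.122, 0.35, -0.005]
contact_force: [0.2, -0.4, -1.4]
finger_gap: 0.0672
grip_force: 46.0
```

```bash
python3 -c "
from h import *
go((.6724,.0305,.046),12.5)"
```

```text
shift [ 0.016 -0.02   0.727] turn [-0.     0.002  0.003] now [0.6714 0.0278 0.1333] yaw 12.81 tilt [-0.0032 -0.0002] q6 1.31 t 20.1 F [ 0.2 -0.4 -1.4]
```

Request:
drive_tool([
  [0.015,-0.02,0.25,0,0,0,0.1],
  [0.015,-0.02,0.45,0,0,0,0.1],
  [0.015,-0.02,0.5,0,0,0,0.1],
  [0.015,-0.02,0.5,0,0,0,0.1],
])

```text
t: 20.6
ee_pos: [0.6736, 0.0309, 0.0747]
ee_rot: [3.122, 0.35, -0.001]
contact_force: [-0.6, -0.2, -0.4]
finger_gap: 0.067
grip_force: 46.1
```

```bash
python3 -c "
from h import *
go((.6724,.0305,.046),12.5)"
```

```text
shift [-0.01   0.001  0.239] turn [-0.     0.001  0.003] now [0.6736 0.0309 0.0747] yaw 12.8 tilt [-0.0008 -0.0001] q6 1.31 t 20.6 F [-0.6 -0.2 -0.4]
```

Request:
drive_tool([
  [-0.01,0,0.12,0,0,0.003,0.1],
  [-0.01,0,0.2,0,0,0.003,0.1],
  [-0.01,0,0.23,0,0,0.003,0.1],
  [-0.01,0,0.23,0,0,0.003,0.1],
])

```text
t: 21.1
ee_pos: [0.6729, 0.0314, 0.0466]
ee_rot: [-3.123, -0.344, 0.001]
contact_force: [-0.2, 0.6, -1.6]
finger_gap: 0.0671
grip_force: 46.1
```

Request:
drive_tool([
  [0,0,0,0,0,0,1],
  [0,0,0,0,0,0,1],
  [0,0,0,0,0,0,1],
])

```text
t: 21.48
ee_pos: [0.6735, 0.0314, 0.0477]
ee_rot: [3.123, 0.344, 0.001]
contact_force: [0.3, 0.7, 0.2]
finger_gap: 0.0855
grip_force: 0.0
```

Request:
drive_tool([
  [-0.1,0,-0.4,0,0,0,1],
  [-0.2,0,-0.8,0,0,0,1],
  [-0.3,0,-1,0,0,0,1],
  [-0.3,0,-1,0,0,0,1],
])

```text
t: 21.98
ee_pos: [0.6394, 0.0234, 0.1705]
ee_rot: [3.122, 0.344, 0.009]
contact_force: [0.2, 0.1, -1.1]
finger_gap: 0.0856
grip_force: 0.0
```

```bash
python3 - <<'E'
from h import *
im,d,k,st=snap("w9","wrist"); wedge(im,d,k,.074)
go((.455,.148,.17),10)
E
```

```text
[276. 175.] sides [19.4 70.5 40.5 67.4] size [42.  68.3] origin [662.3  29.2] yaw -167.3 grip [673.   31.6] rect (array([663.1,  29.5]), array([68.7, 41.4]), 104.6)
shift [-1.267 -1.345 -0.02 ] turn [ 0.    -0.001  0.029] now [0.6385 0.0235 0.1681] yaw 12.57 tilt [0.0023 0.0006] q6 1.3 t 22.02 F [ 0.5  0.1 -1.3]
```

View pics/w9.png

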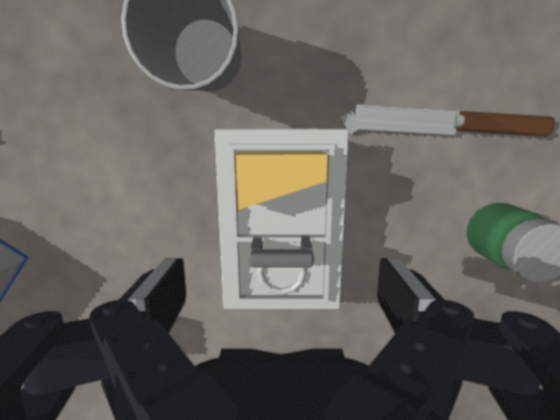

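Wedge 1 lies flat in the +x half of the compartment, centred near (278,180) in the picture, broad end left. Now wedge 2.

Request:
drive_tool([
  [-0.63,-0.67,0,0,0,0.015,1],
  [-0.63,-0.67,0,0,0,0.015,1],
  [-0.63,-0.67,0,0,0,0.015,1],
])

```text
t: 22.4
ee_pos: [0.5436, 0.087, 0.164]
ee_rot: [-3.126, -0.311, 0.008]
contact_force: [0.4, -0.1, 0.4]
finger_gap: 0.0855
grip_force: 0.0
```

Request:
drive_tool([
  [-0.63,-0.67,0,0,0,0.015,1],
  [-0.63,-0.67,0,0,0,0.015,1],
  [-0.63,-0.67,0,0,0,0.015,1],
  [-0.63,-0.67,0,0,0,0.015,1],
])

```text
t: 22.9
ee_pos: [0.4576, 0.1494, 0.1665]
ee_rot: [3.129, 0.27, -0.001]
contact_force: [0.1, 0.2, 0.4]
finger_gap: 0.0855
grip_force: 0.0
```

```bash
python3 - <<'E'
from h import *
im,d,k,st=snap("w10","wrist"); wedge(im,d,k)
go((.445,.148,.07),14)
E
```

```text
[284. 208.] sides [42.7 67.  19.7 70.7] size [44.  68.6] origin [454.  151.6] yaw 13.9 grip [443.4 148.9] rect (array([453.9, 151.5]), array([68.8, 43. ]), 104.9)
shift [-0.107 -0.008  0.806] turn [ 0.     0.    -0.046] now [0.4579 0.1492 0.1668] yaw 9.83 tilt [-0.0003  0.0003] q6 1.6 t 22.95 F [ 0.2 -0.2 -0.1]
```

View pics/w10.png

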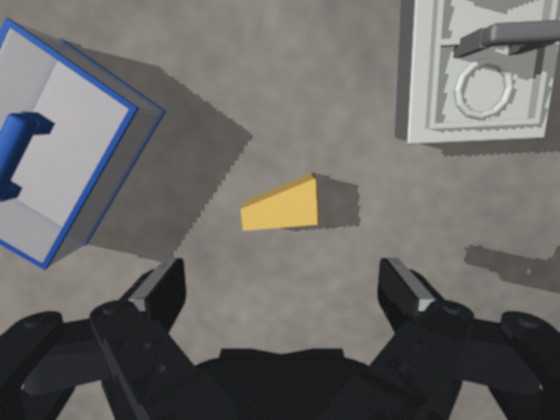

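The wrist picture shows wedge 2 at (284,205), broad end right and straight side down, yaw about 14.3.

Request:
drive_tool([
  [-0.12,-0.02,0.5,0,0,-0.05,1],
  [-0.12,-0.02,0.85,0,0,-0.05,1],
  [-0.12,-0.02,0.85,0,0,-0.05,1],
  [-0.12,-0.02,0.85,0,0,-0.05,1],
])

```text
t: 23.45
ee_pos: [0.4442, 0.1494, 0.0667]
ee_rot: [-3.117, -0.391, -0.003]
contact_force: [-0.2, -0.0, -0.7]
finger_gap: 0.0857
grip_force: 0.0
```

```bash
python3 -c "
from h import *
go((.4434,.149,.0045),14.3)"
```

```text
shift [-0.008  0.002  0.518] turn [ 0.    -0.001  0.   ] now [0.4442 0.1494 0.0667] yaw 14.31 tilt [0.0022 0.0001] q6 1.53 t 23.45 F [-0.2 -0.  -0.7]
```

Request:
drive_tool([
  [-0.01,0,0.3,0,0,0,1],
  [-0.01,0,0.51,0,0,0,1],
  [-0.01,0,0.51,0,0,0,1],
  [-0.01,0,0.51,0,0,0,1],
])

```text
t: 23.95
ee_pos: [0.4434, 0.1497, 0.0063]
ee_rot: [-3.117, -0.393, -0.007]
contact_force: [0.3, 0.2, 0.9]
finger_gap: 0.0852
grip_force: 0.0
```

Request:
drive_tool([
  [0,0,0,0,0,0,0.1],
  [0,0,0,0,0,0,0.1],
  [0,0,0,0,0,0,0.1],
  [0,0,0,0,0,0,0.1],
], squeeze=40)

```text
t: 24.45
ee_pos: [0.4431, 0.1497, 0.0061]
ee_rot: [-3.117, -0.393, -0.006]
contact_force: [-0.6, 0.3, 6.7]
finger_gap: 0.0675
grip_force: 45.9
```

Request:
drive_tool([
  [0,0,-0.3,0,0,0,0.1],
  [0,0,-0.7,0,0,0,0.1],
  [0,0,-1,0,0,0,0.1],
  [0,0,-1,0,0,0,0.1],
  [0,0,-1,0,0,0,0.1],
])

```text
t: 25.08
ee_pos: [0.4405, 0.1492, 0.1232]
ee_rot: [3.117, 0.393, -0.002]
contact_force: [0.8, -0.5, -0.7]
finger_gap: 0.0674
grip_force: 45.5
```

```bash
python3 - <<'E'
from h import *
im,d,k,st=snap("w11","wrist"); print(st["finger_gap"],st["grip_force"])
T=Ro.from_rotvec(st["ee_rot"]).as_matrix(); P=cloud(k,d); h=cv2.cvtColor(im,cv2.COLOR_RGB2HSV)
m=(cv2.inRange(h,(15,90,60),(35,255,255))>0)&(P[...,2]>.08); Q=(P[m]-st["ee_pos"])@T*1000
print("tool-frame extents",np.percentile(Q,[1,50,99],axis=0).round(1))
s=abs(Q[:,2]-np.percentile(Q[:,2],20))<2; print(rect(Q[s]/1000))
go((.636-.0107,.023-.0024,.15),12.5)
E
```

```text
0.06744583941663136 45.48591544269584
tool-frame extents [[ -9.2 -33.5 -29.5]
 [ 11.    4.5 -27.9]
 [ 31.3  32.8   4. ]]
(array([10.3, -0.3]), array([68.4, 42.5]), 88.8)
shift [ 1.23   1.42  -0.234] turn [-0.     0.002  0.021] now [0.44   0.1491 0.1223] yaw 14.37 tilt [-0.0027 -0.0001] q6 1.53 t 25.12 F [-0.3 -0.4 -1. ]
```

Request:
drive_tool([
  [0.3,0.35,-0.1,0,0,0,0.1],
  [0.61,0.71,-0.1,0,0,0,0.1],
  [0.61,0.71,-0.1,0,0,0,0.1],
])

```text
t: 25.5
ee_pos: [0.5345, 0.0829, 0.1339]
ee_rot: [3.117, 0.388, -0.005]
contact_force: [-0.6, 0.1, -1.1]
finger_gap: 0.067
grip_force: 45.5
```

Request:
drive_tool([
  [0.3,0.35,0,0,0,0.02,0.1],
  [0.61,0.71,0,0,0,0.02,0.1],
  [0.61,0.71,0,0,0,0.02,0.1],
  [0.61,0.71,0,0,0,0.02,0.1],
])

```text
t: 26.0
ee_pos: [0.6236, 0.0211, 0.1338]
ee_rot: [-3.122, -0.344, 0.006]
contact_force: [-0.1, -0.1, -0.1]
finger_gap: 0.067
grip_force: 45.5
```

```bash
python3 -c "
from h import *
go((.6245,.0199,.047),12.5)"
```

```text
shift [0.008 0.013 0.724] turn [-0.001  0.002  0.001] now [0.6236 0.0211 0.1338] yaw 12.58 tilt [-0.0039 -0.0015] q6 1.3 t 26.0 F [-0.1 -0.1 -0.1]
```

Request:
drive_tool([
  [0.005,0.013,0.25,0,0,0,0.1],
  [0.005,0.013,0.38,0,0,0,0.1],
  [0.005,0.013,0.38,0,0,0,0.1],
  [0.005,0.013,0.38,0,0,0,0.1],
])

```text
t: 26.5
ee_pos: [0.6264, 0.0196, 0.0912]
ee_rot: [3.123, 0.345, 0.002]
contact_force: [0.6, 0.2, -1.3]
finger_gap: 0.0674
grip_force: 45.5
```

```bash
python3 -c "
from h import *
go((.6245,.0199,.047),12.5)"
```

```text
shift [-0.015 -0.006  0.368] turn [ 0.    -0.001  0.001] now [0.6264 0.0196 0.0912] yaw 12.61 tilt [0.001  0.0002] q6 1.3 t 26.5 F [ 0.6  0.2 -1.3]
```

Request:
drive_tool([
  [-0.013,0,0.15,0,0,0,0.1],
  [-0.013,0,0.28,0,0,0,0.1],
  [-0.013,0,0.34,0,0,0,0.1],
  [-0.013,0,0.36,0,0,0,0.1],
  [-0.013,0,0.36,0,0,0,0.1],
])

```text
t: 27.12
ee_pos: [0.6249, 0.0188, 0.0472]
ee_rot: [3.123, 0.344, 0.0]
contact_force: [0.6, -0.6, -0.2]
finger_gap: 0.0673
grip_force: 45.5
```

Request:
drive_tool([
  [0,0,0,0,0,0,1],
  [0,0,0,0,0,0,1],
  [0,0,0,0,0,0,1],
])

```text
t: 27.5
ee_pos: [0.6249, 0.0188, 0.0475]
ee_rot: [3.123, 0.344, 0.001]
contact_force: [-0.3, -0.3, 0.4]
finger_gap: 0.0854
grip_force: 0.0
```

Request:
drive_tool([
  [0,0,-0.4,0,0,0,1],
  [0,0,-0.8,0,0,0,1],
  [0,0,-1,0,0,0,1],
  [0,0,-1,0,0,0,1],
])

```text
t: 28.0
ee_pos: [0.6264, 0.0188, 0.1703]
ee_rot: [3.122, 0.344, 0.009]
contact_force: [-0.8, -0.2, -0.5]
finger_gap: 0.0854
grip_force: 0.0
```

```bash
python3 - <<'E'
from h import *
im,d,k,st=snap("w12","wrist"); P=cloud(k,d)
h=cv2.cvtColor(im,cv2.COLOR_RGB2HSV); wedge(im,d,k,.074)
m=cv2.inRange(h,(15,90,80),(35,255,255))>0
for c,cen,a in comps(m,800):
    Q=P[c]; s=abs(Q[:,2]-.074)<.008; pl=np.linalg.lstsq(np.c_[Q[s,:2]-Q[s,:2].mean(0),np.ones(s.sum())],Q[s,2],rcond=None)[0]; print(cen.round(),rect(Q[s]),pl.round(3))
# cover from top view: handle & top edge
go((.465,.347,.2),-25.5); go((.465,.347,.2),154.5)
E
```

```text
[273. 157.] sides [19.6 70.3 40.8 67.1] size [40.9 68.1] origin [662.1  29.3] yaw -167.5 grip [672.8  31.7] rect (array([662.1,  29.3]), array([68.1, 40.8]), 102.6)
[286. 205.] sides [41.6 67.3 20.1 68.9] size [42.5 68.3] origin [636.1  21.4] yaw 12.5 grip [625.3  19. ] rect (array([636.1,  21.4]), array([68.4, 42.4]), 102.6)
[273. 157.] (array([662.1,  29.4]), array([68.2, 40.9]), 102.7) [0.003 0.    0.074]
[286. 203.] (array([635.2,  21.2]), array([68.9, 41.8]), 103.6) [-0.025 -0.013  0.074]
shift [-0.706 -2.959 -0.271] turn [-0.    -0.001  0.423] now [0.625  0.0188 0.1678] yaw 12.57 tilt [0.0017 0.0005] q6 1.3 t 28.05 F [-0.1  0.8 -0.4]
shift [-0.706 -2.959 -0.271] turn [ 1.000e-03 -0.000e+00 -1.577e+00] now [0.625  0.0188 0.1678] yaw 12.57 tilt [0.0017 0.0005] q6 1.3 t 28.05 F [-0.1  0.8 -0.4]
```

View pics/w12.png

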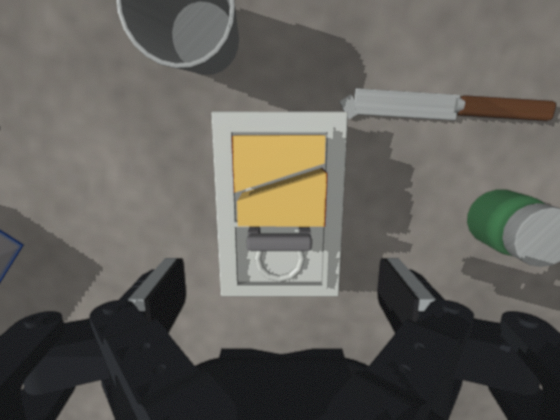

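Both wedges lie flat, head to tail, with their origins 27 mm apart, at about (278,160) and (286,205) in the picture. Now the cover.

Request:
drive_tool([
  [-0.23,-0.98,-0.1,0,0,0,0.1],
  [-0.23,-0.98,-0.1,0,0,0,0.1],
  [-0.23,-0.98,-0.1,0,0,0,0.1],
])

```text
t: 28.42
ee_pos: [0.5696, 0.1304, 0.1769]
ee_rot: [-3.121, -0.351, 0.006]
contact_force: [1.0, -0.2, -0.5]
finger_gap: 0.0473
grip_force: 0.0
```

Request:
drive_tool([
  [-0.23,-0.98,-0.1,0,0,0,0.1],
  [-0.23,-0.98,-0.1,0,0,0,0.1],
  [-0.23,-0.98,-0.1,0,0,0,0.1],
])

```text
t: 28.8
ee_pos: [0.5179, 0.2383, 0.1895]
ee_rot: [3.122, 0.351, -0.003]
contact_force: [0.8, -0.6, -0.6]
finger_gap: 0.0472
grip_force: 0.0
```

Request:
drive_tool([
  [-0.23,-0.98,-0.1,0,0,0.42,0.1],
  [-0.23,-0.98,-0.1,0,0,0.42,0.1],
  [-0.23,-0.98,-0.1,0,0,0.42,0.1],
  [-0.23,-0.98,-0.1,0,0,0.42,0.1],
  [-0.23,-0.98,-0.1,0,0,0.42,0.1],
])

```text
t: 29.42
ee_pos: [0.4673, 0.3439, 0.2013]
ee_rot: [3.064, -0.685, -0.003]
contact_force: [0.5, -0.5, 0.0]
finger_gap: 0.0468
grip_force: 0.0
```

```bash
python3 - <<'E'
from h import *
im,d,k,st=snap("w13","wrist"); P=cloud(k,d)
h=cv2.cvtColor(im,cv2.COLOR_RGB2HSV)
m=(d>0)&(P[...,2]>.08)&(P[...,2]<.096)&(cv2.inRange(h,(100,100,30),(135,255,255))>0); m[330:]=0
for c,cen,a in comps(m,200): print("bar",cen.round(),a,rect(P[c]),np.median(P[c][:,2]))
m=(d>0)&(P[...,2]>.054)&(P[...,2]<.066); m[330:]=0
for c,cen,a in comps(m,800): print("top",cen.round(),a,rect(P[c]))
go((.465,.347,.066),-25.5)
E
```

```text
bar [276. 208.] 1206 (array([465.9, 349.6]), array([68. , 12.3]), 154.9) 0.0880802757638896
top [277. 193.] 17752 (array([464.5, 349.9]), array([161.5, 103.4]), 154.5)
shift [-0.028 -0.017  1.13 ] turn [0.001 0.001 0.004] now [0.4674 0.3439 0.2016] yaw -25.18 tilt [-0.001   0.0021] q6 2.55 t 29.48 F [-0.3 -0.7  0. ]
```

View pics/w13.png

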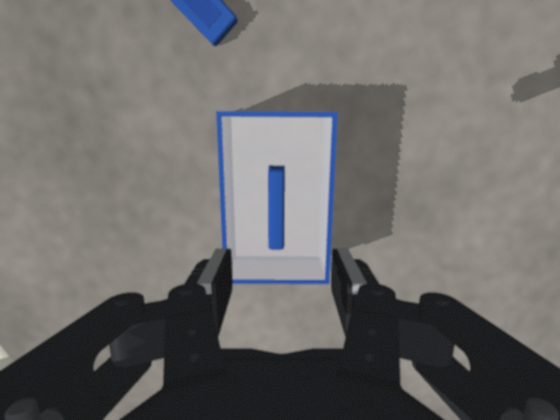

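The wrist picture shows the cover with its handle bar at (276,208). Its centre is (465.2,349.7), yaw -25.3.

Request:
drive_tool([
  [-0.035,-0.037,0.5,0,0,0,0.1],
  [-0.035,-0.037,0.75,0,0,0,0.1],
  [-0.035,-0.037,0.75,0,0,0,0.1],
  [-0.035,-0.037,0.75,0,0,0,0.1],
])

```text
t: 29.98
ee_pos: [0.4663, 0.351, 0.1144]
ee_rot: [-3.065, 0.686, -0.002]
contact_force: [-0.4, 0.4, 0.5]
finger_gap: 0.0469
grip_force: 0.0
```

```bash
python3 -c "
from h import *
go((.4655,.3497,.066),-25.3)"
```

```text
shift [-0.002  0.013  0.404] turn [-0.001 -0.001  0.001] now [0.4663 0.351  0.1144] yaw -25.23 tilt [ 0.0011 -0.0015] q6 2.56 t 29.98 F [-0.4  0.4  0.5]
```

Request:
drive_tool([
  [0,0.01,0.25,0,0,0,0.1],
  [0,0.01,0.4,0,0,0,0.1],
  [0,0.01,0.4,0,0,0,0.1],
  [0,0.01,0.4,0,0,0,0.1],
])

```text
t: 30.48
ee_pos: [0.4654, 0.3504, 0.0664]
ee_rot: [-3.065, 0.686, -0.002]
contact_force: [1.0, 0.1, 0.1]
finger_gap: 0.0472
grip_force: 0.0
```

Request:
drive_tool([
  [0,0,0,0,0,0,-1],
  [0,0,0,0,0,0,-1],
  [0,0,0,0,0,0,-1],
  [0,0,0,0,0,0,-1],
  [0,0,0,0,0,0,-1],
], squeeze=80)

```text
t: 31.1
ee_pos: [0.4653, 0.3503, 0.0662]
ee_rot: [-3.065, 0.686, -0.002]
contact_force: [0.6, -0.5, 4.8]
finger_gap: 0.0123
grip_force: 79.6
```

Request:
drive_tool([
  [0,0,-0.1,0,0,0,-1],
  [0,0,-0.4,0,0,0,-1],
  [0,0,-0.8,0,0,0,-1],
  [0,0,-1,0,0,0,-1],
  [0,0,-1,0,0,0,-1],
])

```text
t: 31.72
ee_pos: [0.4656, 0.3505, 0.1875]
ee_rot: [-3.063, 0.685, -0.005]
contact_force: [-0.4, -0.4, -3.4]
finger_gap: 0.0119
grip_force: 78.6
```

```bash
python3 - <<'E'
from h import *
im,d,k,st=snap("w14","wrist"); print(st["finger_gap"],st["grip_force"])
T=Ro.from_rotvec(st["ee_rot"]).as_matrix(); P=cloud(k,d); Q=(P-st["ee_pos"])@T*1000
m=(d>0)&(abs(Q[...,2]-8)<14)&(P[...,2]>.12); m[300:]=0
q=Q[m]; q=q[(abs(q[:,1])<70)&(q[:,0]<100)]; print(len(q),np.percentile(q,[.5,50,99.5],axis=0).round(1))
s=abs(q[:,2]-np.median(q[:,2]))<4; pl=np.linalg.lstsq(np.c_[q[s,:2],np.ones(s.sum())],q[s,2],rcond=None)[0]; print(pl.round(3),rect(q[s]/1000))
go((.6185,.0189,.2),12.5)
E
```

```text
0.011900932200299268 78.57645392417908
38646 [[-18.3 -51.    3.8]
 [ 43.3   0.1   6. ]
 [ 80.   51.1   7.6]]
[-1.000e-03 -2.000e-03  5.997e+00] (array([28.9,  0. ]), array([103.8, 102.8]), 89.9)
shift [ 2.336  1.947 -0.124] turn [-0.    -0.    -0.419] now [0.4645 0.3498 0.1851] yaw -25.23 tilt [ 0.0002 -0.0003] q6 2.56 t 31.77 F [ 0.   0.1 -3.1]
```

View pics/w14.png

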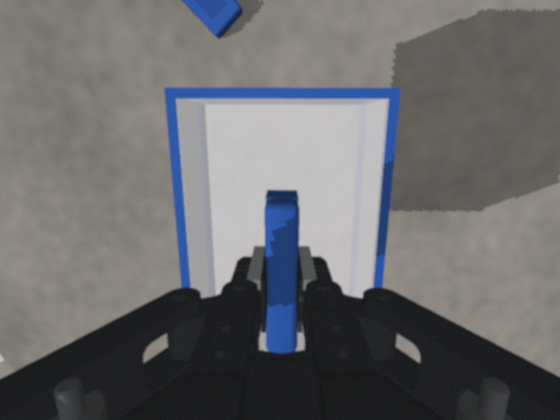

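The cover hangs level and centred in the grip, with the bar at (282,270) and the far blue edge at row 93.

Request:
drive_tool([
  [0.4,0.33,-0.1,0,0,0,-1],
  [0.78,0.65,-0.1,0,0,0,-1],
  [0.78,0.65,-0.1,0,0,0,-1],
])

```text
t: 32.15
ee_pos: [0.5161, 0.2358, 0.1943]
ee_rot: [3.061, -0.693, -0.005]
contact_force: [-0.7, 1.1, -3.1]
finger_gap: 0.0125
grip_force: 78.8
```

Request:
drive_tool([
  [0.4,0.33,0,0,0,0,-1],
  [0.78,0.65,0,0,0,0,-1],
  [0.78,0.65,0,0,0,0,-1],
])

```text
t: 32.52
ee_pos: [0.5674, 0.1263, 0.1946]
ee_rot: [3.063, -0.693, -0.006]
contact_force: [-1.4, 0.7, -2.5]
finger_gap: 0.0124
grip_force: 79.0
```

Request:
drive_tool([
  [0.4,0.33,0,0,0,-0.2,-1],
  [0.78,0.65,0,0,0,-0.42,-1],
  [0.78,0.65,0,0,0,-0.42,-1],
  [0.78,0.65,0,0,0,-0.42,-1],
  [0.78,0.65,0,0,0,-0.42,-1],
])

```text
t: 33.15
ee_pos: [0.6178, 0.0199, 0.1951]
ee_rot: [-3.122, -0.343, 0.005]
contact_force: [0.5, 0.8, -2.4]
finger_gap: 0.0124
grip_force: 79.1
```

```bash
python3 -c "
from h import *
go((.6185,.0192,.16),12.5)"
```

```text
shift [0.005 0.007 0.292] turn [-0.001  0.002  0.001] now [0.6178 0.0199 0.1951] yaw 12.56 tilt [-0.0032 -0.0015] q6 1.3 t 33.15 F [ 0.5  0.8 -2.4]
```

Request:
drive_tool([
  [0.005,0.005,0.2,0,0,0,-1],
  [0.005,0.005,0.4,0,0,0,-1],
  [0.005,0.005,0.52,0,0,0,-1],
  [0.005,0.005,0.52,0,0,0,-1],
  [0.005,0.005,0.52,0,0,0,-1],
])

```text
t: 33.78
ee_pos: [0.6202, 0.0183, 0.1357]
ee_rot: [3.123, 0.344, 0.002]
contact_force: [-0.8, 0.5, -2.3]
finger_gap: 0.0122
grip_force: 79.1
```

```bash
python3 -c "
from h import *
go((.6185,.0192,.107),12.5)"
```

```text
shift [-0.013 -0.01   0.239] turn [ 0.    -0.001  0.001] now [0.6202 0.0183 0.1357] yaw 12.57 tilt [0.0014 0.0004] q6 1.29 t 33.77 F [-0.8  0.5 -2.3]
```

Request:
drive_tool([
  [-0.013,-0.008,0.08,0,0,0,-1],
  [-0.013,-0.008,0.15,0,0,0,-1],
  [-0.013,-0.008,0.2,0,0,0,-1],
  [-0.013,-0.008,0.22,0,0,0,-1],
  [-0.013,-0.008,0.22,0,0,0,-1],
])

```text
t: 34.4
ee_pos: [0.6178, 0.0186, 0.1081]
ee_rot: [-3.123, -0.344, 0.001]
contact_force: [-0.7, -0.1, -2.1]
finger_gap: 0.0122
grip_force: 79.2
```

Request:
drive_tool([
  [0,0,0.01,0,0,0,-1],
  [0,0,0.02,0,0,0,-1],
  [0,0,0.02,0,0,0,-1],
])

```text
t: 34.78
ee_pos: [0.6182, 0.0186, 0.1063]
ee_rot: [3.122, 0.344, 0.001]
contact_force: [-0.1, -0.4, -2.1]
finger_gap: 0.012
grip_force: 79.3
```

```bash
python3 -c "
from h import *
go((.6185,.0192,.1062),12.5)"
```

```text
shift [ 0.004 -0.005  0.001] turn [ 0.    -0.     0.001] now [0.6182 0.0186 0.1063] yaw 12.57 tilt [0.0006 0.0003] q6 1.29 t 34.77 F [-0.1 -0.4 -2.1]
```

Nothing snagged on the way down. The cover is within about 1 mm of seating, so I'll nudge it down, release and check.

Request:
drive_tool([
  [0,0,0.008,0,0,0,-1],
  [0,0,0.008,0,0,0,-1],
])

```text
t: 35.02
ee_pos: [0.6182, 0.0185, 0.1062]
ee_rot: [3.122, 0.344, 0.001]
contact_force: [-4.3, -0.3, 5.4]
finger_gap: 0.012
grip_force: 80.2
```

Request:
drive_tool([
  [0,0,0,0,0,0,-0.3],
  [0,0,0,0,0,0,-0.2],
  [0,0,0,0,0,0,0],
  [0,0,0,0,0,0,0],
])

```text
t: 35.52
ee_pos: [0.6179, 0.0187, 0.1048]
ee_rot: [-3.123, -0.344, 0.0]
contact_force: [-0.1, 0.9, 0.1]
finger_gap: 0.043
grip_force: 0.0
```

Request:
drive_tool([
  [0,0,-0.3,0,0,0,0],
  [0,0,-0.7,0,0,0,0],
  [0,0,-1,0,0,0,0],
  [0,0,-1,0,0,0,0],
  [0,0,-1,0,0,0,0],
])

```text
t: 36.15
ee_pos: [0.6174, 0.0187, 0.2239]
ee_rot: [-3.122, -0.344, 0.002]
contact_force: [-1.1, 0.6, 0.2]
finger_gap: 0.0428
grip_force: 0.0
```

```bash
python3 - <<'E'
from h import *
im,d,k,st=snap("w15","wrist"); P=cloud(k,d); print(st["ee_pos"],st["finger_gap"])
m=(d>0)&(abs(P[...,2]-.1)<.012); m[330:]=0
for c,cen,a in comps(m,800):
    Q=P[c]; s=abs(Q[:,2]-np.median(Q[:,2]))<.005; Q=Q[s]; pl=np.linalg.lstsq(np.c_[Q[:,:2]-Q[:,:2].mean(0),np.ones(len(Q))],Q[:,2],rcond=None)[0]
    print("top",cen.round(),a,rect(Q),pl.round(4))
im2,_,_,_=snap("s15","scene")
a=cv2.resize(im2[150:260,220:360,::-1],None,fx=3,fy=3,interpolation=cv2.INTER_CUBIC)
b=im[:330,:,::-1]; b=cv2.copyMakeBorder(b[:,170:400],0,0,0,0,0); cv2.imwrite("pics/c15.png",np.hstack([a,b]))
E
```

```text
[0.61742946 0.01867896 0.22394875] 0.04277145280200063
top [282. 188.] 19715 (array([618.1,  18.7]), array([161.5, 103.3]), 12.4) [ 5.000e-04 -1.000e-04  1.004e-01]
```

View pics/c15.png

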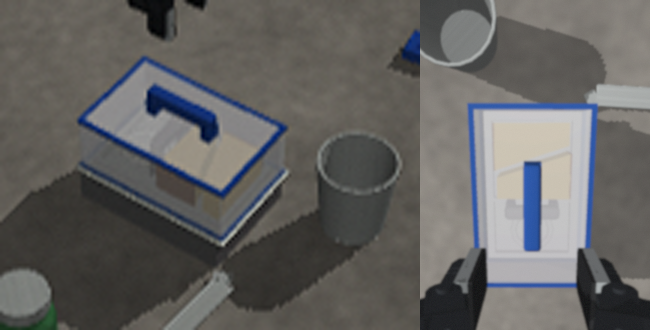

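The cover is seated level: top at z 100.4 mm against 100 expected, centre (618.1,18.7), yaw 12.4. Both wedges show through it, the base and tray are aligned below, and the tumbler, jar and knife are untouched.

```bash
python3 -c "
from cell import bot
print(bot.hand_in())"
```

```text
the job is handed in; nothing more can be done
None
```

The cooler is packed in the order asked (block, tray, two wedges head to tail, cover fully down and level), and the job was handed in at about 36 s of the 147 s allowed.

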